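# Click the food box lid shut all round

### The arm

A 7-joint arm with a two-finger parallel gripper is mounted at the origin on the work surface. World frame = base frame: x ahead of the robot, y to its left, z up, the work surface at z = 0. Lengths are in m, angles in rad, forces in N, time in s.
With the tool pointing down it reaches from about 0.425 to 0.95 m from the base axis. Payload 4.7 kg.
Tool frame: the origin (TCP) lies on the centre line of the jaws, within the pads' length; the fingertips stand robot.nose_length ahead of it and the grasp point (between the pads) lies 8 mm behind it (robot.nose_length is the distance from the TCP to the fingertips, in m); z points along the fingers, y is the line along which they close (so a half turn about z gives the same grasp; the last joint's range is limited). The gripper opens to 85 mm and grips with 20 to 120 N. Pads are 22 mm wide; open, the fingers measure 114 mm over their backs; the gripper's body (76 mm by 85 mm) begins 54 mm behind the grasp point. The pads swing forward as they close: fully open they stand 13 mm farther back than shut.
Start: joints at [1.129, 0.469, -0.049, 1.532, 0.024, 1.141, -0.082], TCP at [0.271, -0.618, 0.242] pointing down, gripper open.
Joint ranges: [-2.59, 2.59], [-0.33, 1.99], [-1.39, 1.29], [0.1, 2.45], [-1.04, 4.18], [0.21, 1.99], [-2.66, 2.66]. Speed limits (rad/s): [2.57, 2.57, 3.14, 3.14, 3.14, 3.14, 3.14].

### API

Orientations are given as [roll, pitch, yaw] about the fixed x, y, z axes, in that order (R = Rz(yaw) Ry(pitch) Rx(roll)).
In Python, from plant import robot gives the robot as it stands. Calls block until the motion is done:
- robot.goto(position, orientation): joint-space move of the TCP to a pose.
- robot.move_straight(position, vel=0.15, attitude=None, contact_N=None): straight line of the TCP; attitude=None keeps the orientation; vel is the mean speed in m/s. With contact_N (N) it stops when the force on the tool has changed by that much, and returns True; else False.
- robot.move_joints(angles): joint-space move.
- robot.grip(opening, strength=None): opening from 0.0 (shut) to 1.0 (fully open); strength is the grip in N (None keeps the last); returns when the fingers have stopped.
- robot.sleep(seconds).
- robot.inverse_kinematics(position, orientation): joint angles nearest the present ones, or None.
- robot.sense(): the state.
- robot.grab_frame(name): name is "scene" or "top" or "wrist"; returns a dict with "image" (420x560x3 uint8, red, green, blue), "range_z" (420x560 float32, m along the optical axis (not along the pixel's ray), 0 where there is no reading), "fx", "fy", "cx", "cy" (pixels), "dist_coeffs" ([k1, k2, p1, p2, k3] as OpenCV has them; the pictures are not rectified), "R" (3x3) and "t" (3): a world point X has camera coordinates R X + t. Camera axes: x right, y down, z forward; pixel columns grow to the right and rows downward; lengths in m; the calibration is good to about 2 mm. A picture is of the moment at which its call begins.
A pose or a line that the arm cannot do raises robot.IKError and nothing moves.
- robot.close_job(): hands the job in; it is judged then, once.
The state is a dict: "t": time; "joint_pos": joint angles; "joint_velocities": joint speeds; "effort": joint torques, N m; "tcp_pos": TCP position; "tcp_rot": TCP orientation; "wrist_force": force on the tool from outside, world axes, zero at the start; "torque": the same for the moment, N m; "opening": opening from 0.0 (shut) to 1.0 (fully open); "gripper_force": force on a finger pad.
Only numpy, scipy, OpenCV 4.12 (cv2) and the standard library are available. Lean on these libraries where they do the work, as an engineer would, in place of code of your own. Each camera call takes 0.05 s, during which the arm holds its last target. There are 200 camera calls.

### The job

The lid lies on the food box on the kitchen counter, but all four sections of its rim still stand up. Press down around the rim with the fingertips, section by section, until each of the four sides has clicked shut flush with the lid. Do not pick up, tip or push away the box, and leave the shaker, the bowl and the marker where they are.

Things in the scene. Friction and masses are not known exactly. Their poses are not given: they have to be found in the camera images.
- box: the loaded food box: plain grey plastic catering box with an off-white lid, 120 mm wide (its x) by 170 mm long (its y), 75 mm tall over the shut lid, about 0.9 kg, loose on the counter. Origin: centre of its underside, z up.
- lid_center (a point): centre of the lid's top face, 75 mm above the box's origin. The lid is a flat rigid panel (72 x 122 mm, fixed to the box) with four separate 28 mm wide rim sections around it, each hinged along the panel's edge and overhanging the wall by 4 mm. Unclicked, a section's outer edge stands about 8 mm above the panel; shut, it is flush. Pressing one does not move the others.
- rim_front_press (a point): press point of the rim section along a LONG side (178 mm), at the box's -x side: on the section's top face, mid-length, at three low finger ridges 20 mm outward (-x of the box) from its hinge line. Moves with the section: about 81 mm above the counter when up, 75 mm when shut.
- rim_front (a joint): how far that rim section (-x side of the box) is pressed down, rad: 0 is standing up, 0.30 is shut and flush, click point at 0.15. It snaps over centre: pushed half-way (4 mm at its outer edge) it clicks down by itself and stays; let go sooner, it springs back. 8 to 10 N down at its press point is enough.
- rim_back_press (a point): press point of the rim section along the other LONG side (178 mm), at the box's +x side: on the section's top face, mid-length, at three low finger ridges 20 mm outward (+x of the box) from its hinge line. Moves with the section: about 81 mm above the counter when up, 75 mm when shut.
- rim_back (a joint): how far that rim section (+x side of the box) is pressed down, rad: 0 is standing up, 0.30 is shut and flush, click point at 0.15. It snaps over centre: pushed half-way (4 mm at its outer edge) it clicks down by itself and stays; let go sooner, it springs back. 8 to 10 N down at its press point is enough.
- rim_left_press (a point): press point of the rim section along a SHORT end (70 mm), at the box's +y end: on the section's top face, mid-length, at three low finger ridges 20 mm outward (+y of the box) from its hinge line. Moves with the section: about 81 mm above the counter when up, 75 mm when shut.
- rim_left (a joint): how far that rim section (+y side of the box) is pressed down, rad: 0 is standing up, 0.30 is shut and flush, click point at 0.15. It snaps over centre: pushed half-way (4 mm at its outer edge) it clicks down by itself and stays; let go sooner, it springs back. 8 to 10 N down at its press point is enough.
- rim_right_press (a point): press point of the rim section along the other SHORT end (70 mm), at the box's -y end: on the section's top face, mid-length, at three low finger ridges 20 mm outward (-y of the box) from its hinge line. Moves with the section: about 81 mm above the counter when up, 75 mm when shut.
- rim_right (a joint): how far that rim section (-y side of the box) is pressed down, rad: 0 is standing up, 0.30 is shut and flush, click point at 0.15. It snaps over centre: pushed half-way (4 mm at its outer edge) it clicks down by itself and stays; let go sooner, it springs back. 8 to 10 N down at its press point is enough.
- shaker: bystander: white plastic seasoning jar with a blue cap, 52 mm across, 105 mm tall, standing about 17 to 20 cm from the box's centre beyond its +y end. Origin: centre of its underside.
- bowl: bystander: black plastic soup bowl, 110 mm across, 55 mm tall, standing beyond the box's -y end. Origin: centre of its underside.
- marker: bystander: black and grey marker pen, about 125 mm long, 15 mm thick, lying beyond the box's +x side. Origin: underside, at about one third of its length.
Not all that is in view belongs to the job. There is more than one size of the box; the one meant has the size given above.

How it is judged:
At the end, for the whole second after the job is handed in: All four rim sections are shut (each within 0.05 rad of flush), the box stands flat and at rest on the counter within 30 mm of where it started, and the shaker, bowl and marker are within 30 mm of where they were (value of joint each of rim_front, rim_back, rim_left, rim_right above 0.25 rad and height (world z) of box below 0.006 m and angle between box's own z axis and vertical below 0.05 rad and distance of each of box, shaker, bowl, marker from where it was at the start of the episode below 0.03 m and linear speed of box below 0.02 m/s); the robot touches nothing.
It fails at once if the box is lifted off the counter or tipped (height (world z) of box above 0.012 m or angle between box's own z axis and vertical above 0.15 rad).
It fails at once if the box is pushed more than 40 mm from its place (distance of box from where it was at the start of the episode above 0.04 m).
It fails at once if the shaker, the bowl or the marker is picked up or moved more than 40 mm (distance of any of shaker, bowl, marker from where it was at the start of the episode above 0.04 m).
It fails at once if the shaker or the bowl is knocked over (angle between any of shaker, bowl's own z axis and vertical above 0.6 rad).
It also fails if it takes over 48 s, if anything falls off the work surface, if the arm or the gripper's body presses on something with over 40 N, if the wrist force passes 120 N, or if a joint passes its speed limit or range.

## Working session

There is one attempt and no reset: what is moved stays moved. The work goes in short steps, each a Python script; the robot and the scene stay as the last script left them, time stands still between calls to the robot, and variables do not carry over. Pictures are saved under pics/ and viewed, at most 10 in all, crops included, and the job is handed in when it is done.

```bash
mkdir -p pics; ls; python3 - <<'E'
from plant import robot
import cv2,numpy as np
s=robot.sense();print(s['t'],s['tcp_pos'],s['tcp_rot'],robot.nose_length,s['opening'])
for n in("scene","top"):
    f=robot.grab_frame(n);cv2.imwrite(f"pics/{n}0.png",f["image"][:,:,::-1]);np.savez(f"{n}0.npz",**f)
    print(n,f["R"],f["t"],f["fx"],f["dist_coeffs"])
E
```

```text
pics
0.0 [ 0.27059272 -0.61776174  0.24124577] [-3.13960751e+00  4.09664873e-05  4.12845059e-01] 0.011 0.999020307756731
scene [[ 0.5257871   0.85048973 -0.01466787]
 [ 0.68298286 -0.43238462 -0.58870871]
 [-0.50703288  0.29951755 -0.80821216]] [-0.26580311 -0.30464292  1.7495121 ] 536.656916865934 [0.00705598 0.         0.         0.         0.        ]
top [[ 0.02768383 -0.99942679  0.01948603]
 [-0.98826647 -0.03029353 -0.14970535]
 [ 0.15020983 -0.01511297 -0.98853862]] [-0.01462661  0.50220411  1.07330623] 395.32490606348375 [-0.08761759  0.          0.          0.          0.        ]
```

View pics/top0.png

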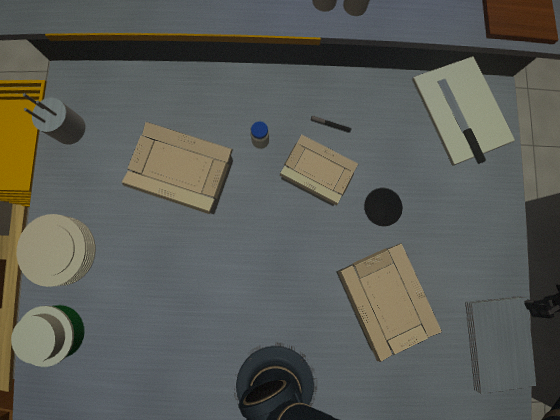

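View pics/scene0.png

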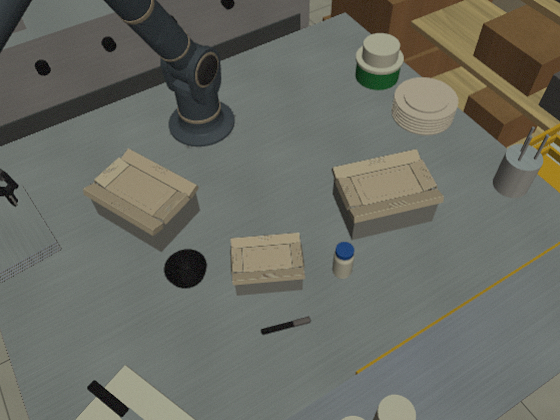

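The target box is the small one, corners at about (303,135), (357,162), (336,203) and (281,175) in the top view. The shaker is at (260,132), the bowl at (383,207) and the marker at (330,124). I'll fit the box from depth and enlarge the crop.

```bash
cat > h.py <<'E'
import numpy as np,cv2
def cloud(f):
    K=np.array([[f["fx"],0,f["cx"]],[0,f["fy"],f["cy"]],[0,0,1]],float)
    h,w=f["range_z"].shape
    uv=np.stack(np.meshgrid(np.arange(w),np.arange(h)),-1).reshape(-1,1,2).astype(float)
    n=cv2.undistortPoints(uv,K,np.array(f["dist_coeffs"],float)).reshape(h,w,2)
    z=f["range_z"]; P=np.dstack([n*z[...,None],z])
    X=(P-np.array(f["t"]))@np.array(f["R"]); X[z==0]=np.nan
    return X
def fit(X,c=None,r=0.14,lo=0.06,hi=0.1):
    p=X.reshape(-1,3); m=(p[:,2]>lo)&(p[:,2]<hi)&(np.hypot(p[:,0]-c[0],p[:,1]-c[1])<r)
    q=p[m]; return cv2.minAreaRect((q[:,:2]*1000).astype(np.float32)),q
E
python3 - <<'E'
from h import *
for n,px in(("top",(320,168)),("scene",(268,258))):
    f=dict(np.load(n+"0.npz"));X=cloud(f);c=X[px[1],px[0]];print(n,c)
    r,q=fit(X,c,0.125,0.062);print(r,len(q),np.percentile(q[:,2],[1,50,99]))
    for nm,p in ((("shaker",(260,129)),("bowl",(383,207)),("m1",(313,119)),("m2",(348,129))) if n=="top" else (("sh",(344,250)),("bowl",(185,268)),("m1",(265,330)),("m2",(307,321)))):print(nm,X[p[1],p[0]])
f=dict(np.load("top0.npz"));cv2.imwrite("pics/c.png",cv2.resize(f["image"][120:216,260:380,::-1],None,fx=6,fy=6,interpolation=2))
E
```

```text
top [ 0.59717617 -0.10819818  0.07542825]
((594.7853393554688, -103.73326873779297), (184.51319885253906, 131.9331817626953), 63.959102630615234) 3027 [0.06922314 0.07667365 0.08472781]
shaker [0.69322262 0.06003884 0.10609609]
bowl [ 0.50420224 -0.30309153  0.0045147 ]
m1 [ 0.76296868 -0.09324377  0.01150131]
m2 [ 0.73496213 -0.198238    0.01354402]
scene [ 0.60139353 -0.10237382  0.07611923]
((599.1065063476562, -106.83341979980469), (184.32049560546875, 134.34219360351562), 63.240882873535156) 3329 [0.06896101 0.07721662 0.08626866]
sh [0.69743197 0.0608921  0.10429835]
bowl [ 0.47292256 -0.28426917  0.00700087]
m1 [ 0.73946166 -0.19578756  0.01409497]
m2 [ 0.7730892  -0.09583725  0.01198777]
```

View pics/c.png

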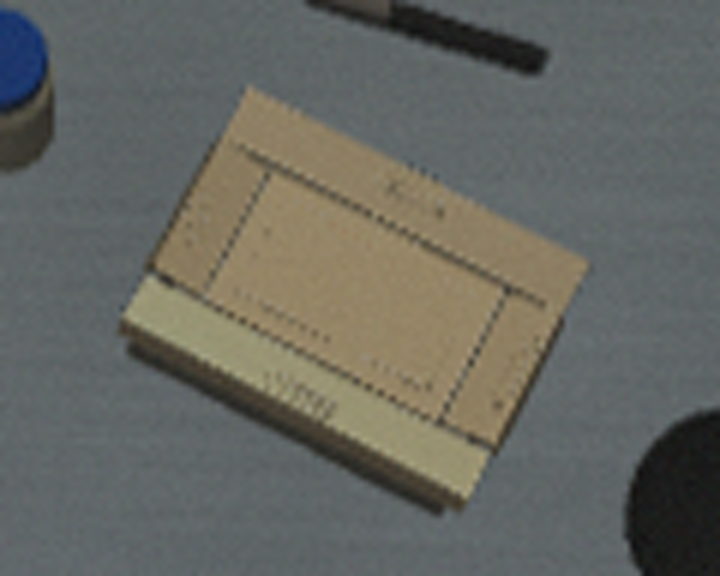

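```bash
cat >> h.py <<'E'
C=np.array([0.597,-0.105]); YAW=np.radians(-26.4)
ORI=[np.pi,0,YAW]
PTS=dict(front=(-.057,0),back=(.057,0),left=(0,.082),right=(0,-.082))
def press(robot,name,N=16,off=(0,0)):
    c,s=np.cos(YAW),np.sin(YAW); p=C+np.array([[c,-s],[s,c]])@(np.array(PTS[name])+off)
    L=robot.nose_length
    robot.goto([*p,.125+L],ORI)
    robot.move_straight([*p,.092+L],vel=.1)
    hit=robot.move_straight([*p,.066+L],vel=.02,contact_N=N)
    st=robot.sense()
    print(name,hit,np.round(st['tcp_pos'],4)[:3],"tip z",round(st['tcp_pos'][2]-L,4),np.round(st['wrist_force'],1),"t",round(st['t'],2))
    robot.move_straight([*p,.125+L],vel=.15)
E
python3 - <<'E'
from plant import robot
from h import *
robot.grip(0.0,30);print(robot.nose_length,robot.sense()['opening'])
robot.goto([*C,.24],ORI)
print(robot.sense()['t'],robot.sense()['tcp_rot'])
press(robot,'front')
f=robot.grab_frame("wrist");cv2.imwrite("pics/w1.png",f["image"][:,:,::-1])
E
```

```text
0.011 0.0008487828974415555
3.0417 [ 3.14103240e+00 -1.77690420e-04 -4.62444682e-01]
front True [ 0.5458 -0.0794  0.086 ] tip z 0.075 [-1.5 -0.8  5.3] t 4.94
```

View pics/w1.png

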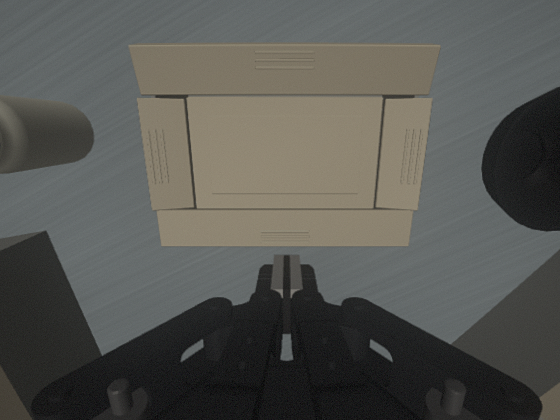

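The wrist view shows the front section (185–410, row 228) now level with the panel, and the other three still up. The fingertip at (287,262) is centred on the ridges, so I'll do the other three.

```bash
python3 - <<'E'
from plant import robot
from h import *
for n in('left','back','right'): press(robot,n)
robot.goto([.45,-.08,.25],ORI)
f=robot.grab_frame("wrist");cv2.imwrite("pics/w2.png",f["image"][:,:,::-1])
f=robot.grab_frame("scene");X=cloud(f);r,q=fit(X,[*C],0.125,0.062);print(r,np.percentile(q[:,2],[1,50,99]))
X0=cloud(dict(np.load("scene0.npz")))
def up(X,n):
    p=X.reshape(-1,3);c,s=np.cos(YAW),np.sin(YAW);b=(p[:,:2]-C)@np.array([[c,-s],[s,c]])
    m=(np.abs(b-np.array(PTS[n])-np.array(PTS[n])*.05)<.006).all(1)&(p[:,2]>.06);return np.round(p[m,2].mean(),4)
print({n:(up(X0,n),up(X,n)) for n in PTS},robot.sense()['t'])
E
```

```text
left True [ 0.634 -0.031  0.086] tip z 0.075 [-1.1  0.1  7.1] t 7.33
back True [ 0.6488 -0.1307  0.086 ] tip z 0.075 [-1.   0.3  5.5] t 9.68
right True [ 0.5607 -0.179   0.0859] tip z 0.0749 [-1.5  0.1  7.7] t 12.03
((597.4658203125, -106.0218276977539), (178.02639770507812, 135.291015625), 63.481143951416016) [0.06426498 0.07486223 0.08057061]
{'front': (np.float64(0.0816), np.float64(0.0756)), 'back': (np.float64(0.081), np.float64(0.073)), 'left': (np.float64(0.0806), np.float64(0.0753)), 'right': (np.float64(0.0801), np.float64(0.0753))} 13.3917
```

View pics/w2.png

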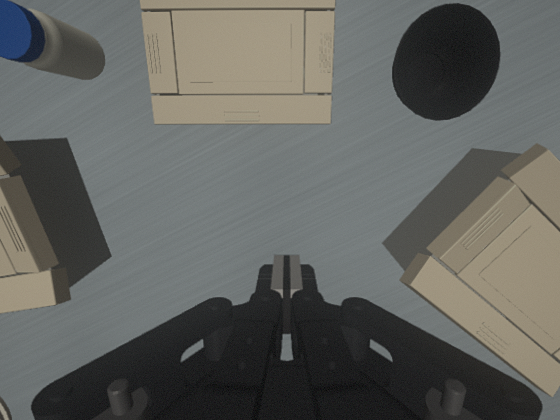

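The depth readings put all four sections at 73–76 mm, down from 80–82 mm, so they are flush. The wrist view shows the box at (242,65) with an even outline, and the shaker and bowl still standing. Handing in.

```bash
python3 -c "
from plant import robot
print(robot.close_job())"
```

```text
the job is handed in; nothing more can be done
None
```

All four rim sections are pressed shut (depth shows each one flush), the box did not measurably move, and the job was handed in at about 13 s; the hand-in call returned no verdict.

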